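# Lock the keyed core into the leaning mould

## Task

Get the casting mould ready for pouring: take the core whose flange has one flat side (not the all-round one), turn it so that its flat matches the flat of the D-shaped socket in the leaning plaster mould, and push it in until its flange lies flush on the mould face. Then swing the steel latch over the flange until it stops, let go, and leave everything else on the bench where it stands.

Things in the scene. Friction and masses are not known exactly. Their poses are not given: they have to be found in the camera images.
- core: Keyed core, tan resin, 100 to 200 g, standing upright, any yaw, on a 3 mm grey mat. Up its z axis: D-shaped plug 26 mm long (radius 20, flat 13 mm from the axis; lowest 3 mm chamfered by 2.5); D-shaped flange 6 mm thick (radius 30, flat 19.5 mm from the axis); round knob, diameter 24, 46 mm tall, to grip. Both flats face its +x. Origin: centre of the plug's underside.
- core_seat (a point): Centre of the underside of the core's flange, on its axis 26 mm above the core's origin; axes as the core's.
- core_flat (a point): Middle of the flange's flat edge at the flange's underside: 19.5 mm along the core's +x from core_seat.
- core_knob (a point): Centre of the top of the core's knob, 78 mm above the core's origin.
- mould: Fixed white plaster block, 120 x 130 x 50 mm (x, y, z), on a fixed steel stand (foot 150 x 150 mm); place and yaw vary. Its face leans 25 degrees towards the robot's side: its z, the face's normal, is 25 degrees from vertical, +x points up the slope, y is level along the face. Origin: centre of the underside.
- socket (a point): Centre of the D-shaped socket's mouth on the mould's face (50 mm along the mould's z from its origin), axes as the mould's. The socket goes 32 mm deep along -z: radius 21.2 mm, flat 14.2 mm from the axis on the +x (up-slope) side. The core is home when core_seat is here, z along the mould's z and flat to the mould's +x.
- latch (a joint): Steel turn-latch, rad: 0 = shut at its stop, short end (33 mm) over the flange; starts open at 1.2 to 1.75 (limit 1.9), clear of the socket. It stays where left; about 1 N at the post turns it. Bar 14 mm wide, 9 to 15 mm above the face, with a 50 mm tail that carries the post. At angle q the post is 45 mm x sin(q) along the mould's +x and 45 mm x cos(q) along its +y from the hinge.
- latch_hinge (a point): Point on the latch's turning axis (parallel to the mould's z), 48 mm along the mould's +y from the socket's centre and 9 mm above the face; axes as the mould's.
- latch_post (a point): Centre of the top of the latch's round post, 10 mm in diameter and 30 mm tall, which stands square to the mould's face on the latch's tail, 45 mm from the hinge axis; its top is 45 mm above the face. Pinch it or push it to swing the latch.
- round_core: Bystander on the mat: a core of the same material and sizes, but with an all-round plug and flange (no flat). Origin: centre of its underside.
- mixing_cup: Bystander: clear cup, 76 mm wide, 100 mm tall. Origin: centre of its underside.
- glue: Bystander: yellow bottle, 40 mm in diameter, 110 mm tall. Origin: centre of its underside.
- jar: Bystander: jar, 64 mm in diameter, 70 mm tall. Origin: centre of its underside.
- spatula: Bystander: spatula 170 mm long lying on the mat along its x axis. Origin: underside, near the middle.
- brush: Bystander: brush 170 mm long lying on the mat along its x axis. Origin: underside, near the middle.

How it is judged:
On the way, in this order (a step that is already met when the one before it is completed fails the run):
1. the core sits fully home in the socket, flats matched, while the latch is still open (distance between core_seat and socket below 0.0035 m and angle between the z axis of core and the z axis of mould, either way round below 0.07 rad and x of core_flat in the frame of socket above 0.0165 m and angle between the x axis of core and the x axis of mould, either way round below 0.12 rad and value of joint latch above 0.8 rad), for 0.2 s.
2. the latch is swung shut over the flange (distance between core_seat and socket below 0.0035 m and angle between the z axis of core and the z axis of mould, either way round below 0.07 rad and x of core_flat in the frame of socket above 0.0165 m and angle between the x axis of core and the x axis of mould, either way round below 0.12 rad and value of joint latch below 0.12 rad), for 0.2 s.
At the end, for the whole second after the job is handed in: The keyed core is home in the socket (centre of its flange's underside within 3.5 mm of the socket's mouth, axis within 4 degrees, flats matched within 7 degrees), at rest; the latch is within 0.12 rad of its stop, over the flange; everything is released and no bystander has moved more than 40 mm (all of step 2 and linear speed of core below 0.01 m/s); the robot touches nothing.
It fails at once if a bystander is moved by more than 40 mm (distance of any of round_core, mixing_cup, glue, jar, spatula, brush from where it was at the start of the episode above 0.04 m).
It also fails if it takes over 54 s, if anything falls off the work surface, if the arm or the gripper's body presses on something with over 40 N, if the wrist force passes 120 N, or if a joint passes its speed limit or range.

## Robot

A 6-joint arm with a two-finger parallel gripper is mounted at the origin on the work surface. World frame = base frame: x ahead of the robot, y to its left, z up, the work surface at z = 0. Lengths are in m, angles in rad, forces in N, time in s.
With the tool pointing down it reaches from about 0.35 to 0.975 m from the base axis. Payload 4.9 kg.
Tool frame: the origin (TCP) lies at the very end of the fingers, on their centre line; the grasp point (between the pads) lies 19 mm behind it; z points along the fingers, y is the line along which they close (so a half turn about z gives the same grasp; the last joint's range is limited). The gripper opens to 85 mm and grips with 20 to 120 N. Pads are 22 mm wide; open, the fingers measure 114 mm over their backs; the gripper's body (76 mm by 85 mm) begins 54 mm behind the grasp point. The pads swing forward as they close: fully open they stand 13 mm farther back than shut.
Start: joints at [-1.349, 0.053, 1.613, -0, 1.476, -0.119], TCP at [0.209, -0.589, 0.231] pointing down, gripper open.
Joint ranges: [-3.01, 3.01], [-1.01, 2.22], [0.06, 2.58], [-1.02, 4.17], [0.09, 2.62], [-3.14, 3.14]. Speed limits (rad/s): [2.57, 2.57, 3.14, 3.14, 3.14, 3.14].

## Interface

Orientations are given as a unit quaternion [w, x, y, z].
In Python, from cell import sensors, imaging, job_done, nets gives the robot as it stands.
- The arm moves only by the shell command python3 -m crank 'ROWS' [FORCE]. ROWS is JSON, a list of rows, each an object of numbers: "ax", "ay", "az": the turn, a rotation vector about the tool's x, y, z in rad; "x", "y", "z": the shift along the tool's x, y, z in cm; "grip": the finger opening in cm, from 0 to 8.54. In form: [{"ax": .., "ay": .., "az": .., "x": .., "y": .., "z": .., "grip": ..}, ...]. A call has 1 to 12 rows; each row shifts and turns the commanded pose from where the row before left it, along the tool's axes as they then stand; what a row does not reach is not made up. A row lasts 1/8 s, in which the tool goes at most 62.5 mm and 10.7 degrees, less where a joint would pass 70% of its speed; a pose out of reach is approached as far as the arm can. A call is refused whole if a number of a shift passes 6.25 or a number of a turn 0.188, either way. A call with a gripper value outside its range is refused whole. The fingers move at their own pace and stop on an object; FORCE is the grip in N (left out, the last holds). Time passes only in rows, so rows that do not move let the fingers close. It gives the time, the measured TCP pose, the force, the opening and the grip force at its end, in the units of the state.
- sensors.observe(): the state, without advancing time (a new reading comes with each control period).
- imaging.camera(name): name is "side" or "top" or "wrist"; returns the picture (420x560x3 uint8, red, green, blue); there is no depth.
- imaging.calibration(name): a dict with "fx", "fy", "cx", "cy" (pixels), "rvec" (rotation vector, rad) and "tvec" (3), from world to camera coordinates, as OpenCV has them; the wrist camera has in their place "T_tool_cam" (4x4, takes a point from camera to tool coordinates, whose origin is the TCP and whose axes are the flange's). Camera axes: x right, y down, z forward; pixel columns grow to the right and rows downward; lengths in m; the calibration is good to about 2 mm. A picture is of the moment at which its call begins: read the wrist's pose just before it. calibration takes no time and is no camera call.
- job_done(): hands the job in; it is judged then, once.
Trained networks look in the newest picture that a camera, given by its name, has taken for a name from the list of things; names that differ only in an ending like _2 or _b are one class to them, and where a whole thing is asked for, a point or a joint stands for the part that bears it (a point fixed in the world has none). Each returns a list of dicts, best first, with "confidence" (0 to 1); they miss things now and then, are a little off and sometimes report something else, mostly with a low value. They report only what shows in the picture. A call takes as long as a camera call.
- nets.look_for(target, camera): "pixel" ([column, row] in pixels, amid what is visible of it).
- nets.place_of(target, camera): "pixel" ([column, row] in pixels: a listed point, or the origin of a listed thing).
The state is a dict: "time": time; "qpos": joint angles; "qd": joint speeds; "joint_torque": joint torques, N m; "tool_pos": TCP position; "orientation": TCP orientation; "contact_force": force on the tool from outside, world axes, zero at the start; "moment": the same for the moment, N m; "grip_width": finger opening in m; "grip_force": force on a finger pad.
Only numpy, scipy, OpenCV 4.12 (cv2) and the standard library are available. Lean on these libraries where they do the work, as an engineer would, in place of code of your own. Each camera call takes 0.05 s, during which the arm holds its last target. There are 200 camera calls.

## Working session

There is one attempt and no reset: what is moved stays moved. The work goes in short steps, Python scripts to look and compute and a shell command to move; the robot and the scene stay as the last step left them, time stands still between calls to the robot, and variables do not carry over. Pictures are saved under pics/ and viewed, at most 10 in all, crops included, and the job is handed in when it is done.

```bash
ls; mkdir -p pics
cat > h.py <<'E'
import numpy as np, cv2
from scipy.spatial.transform import Rotation as R
from cell import sensors, imaging, job_done, nets
def cam(name):
    c=imaging.calibration(name); K=np.array([[c["fx"],0,c["cx"]],[0,c["fy"],c["cy"]],[0,0,1]])
    if "rvec" in c:
        Rm=cv2.Rodrigues(np.array(c["rvec"],float))[0]; t=np.array(c["tvec"],float)
        return K,Rm,t
    s=sensors.observe(); T=np.array(c["T_tool_cam"]); q=s["orientation"]
    Rt=R.from_quat([q[1],q[2],q[3],q[0]]).as_matrix()
    Rw=Rt@T[:3,:3]; p=Rt@T[:3,3]+np.array(s["tool_pos"])
    return K,Rw.T,-Rw.T@p
def ray(C,px):
    K,Rm,t=C; d=Rm.T@np.linalg.inv(K)@np.array([px[0],px[1],1]); return -Rm.T@t,d/np.linalg.norm(d)
def onz(C,px,z):
    o,d=ray(C,px); return o+d*(z-o[2])/d[2]
def proj(C,P):
    K,Rm,t=C; p=K@(Rm@np.array(P)+t); return p[:2]/p[2]
def tri(obs):
    A=0;b=0
    for C,px in obs:
        o,d=ray(C,px); M=np.eye(3)-np.outer(d,d); A=A+M; b=b+M@o
    P=np.linalg.solve(A,b); return P,[np.round(proj(C,P)-px,1) for C,px in obs]
def snap(name,f=None):
    C=cam(name); im=imaging.camera(name)
    if f: cv2.imwrite("pics/"+f,cv2.cvtColor(im,cv2.COLOR_RGB2BGR))
    return C,im
E
cat > a.py <<'E'
from h import *
np.set_printoptions(precision=4,suppress=True)
ims=[];Cs={}
for n in ["side","top"]:
    C,im=snap(n,n+"0.png"); Cs[n]=C; print(n,"cam at",-C[1].T@C[2])
    for t in ["core","core_seat","core_flat","core_knob","socket","mould","latch_hinge","latch_post","round_core","glue","jar","mixing_cup"]:
        print(n,t,[(np.round(r["pixel"],1).tolist(),round(r["confidence"],2)) for r in nets.place_of(t,n)[:3]])
E
python3 a.py; python3 -c "
import cv2,numpy as np
a=cv2.imread('pics/side0.png');cv2.imwrite('pics/t.png',a)"
```

```text
pics
side cam at [ 0.4115 -0.9546  0.7544]
side core [([228.5, 369.7], 0.95)]
side core_seat [([267.6, 201.2], 0.72), ([230.9, 359.5], 0.68)]
side core_flat [([219.6, 368.5], 0.87)]
side core_knob [([230.5, 340.1], 0.71)]
side socket [([268.3, 218.9], 0.65)]
side mould [([274.0, 232.1], 0.69), ([271.0, 172.8], 0.42)]
side latch_hinge [([265.1, 203.2], 0.75), ([227.1, 362.2], 0.69)]
side latch_post [([277.6, 177.1], 0.64)]
side round_core [([321.6, 320.7], 0.6)]
side glue [([357.5, 278.2], 0.81)]
side jar [([269.6, 169.2], 0.95), ([263.5, 217.9], 0.41)]
side mixing_cup [([192.5, 177.6], 0.79)]
top cam at [ 0.4583 -0.0245  1.0306]
top core [([400.1, 284.5], 0.78)]
top core_seat [([316.8, 168.7], 0.68), ([401.3, 283.0], 0.65)]
top core_flat [([408.1, 289.6], 0.68)]
top core_knob [([407.9, 285.8], 0.94), ([429.8, 219.5], 0.69)]
top socket [([251.3, 230.4], 0.73), ([361.4, 203.6], 0.5), ([334.8, 286.7], 0.48)]
top mould [([253.9, 219.1], 0.96), ([314.5, 166.8], 0.34), ([329.2, 285.7], 0.25)]
top latch_hinge [([232.3, 229.0], 0.9), ([314.7, 169.5], 0.73), ([409.2, 284.8], 0.41)]
top latch_post [([230.5, 209.8], 0.61), ([123.6, 296.2], 0.32)]
top round_core [([359.2, 205.9], 0.76), ([124.4, 294.9], 0.31)]
top glue [([315.7, 167.8], 0.84), ([255.2, 222.4], 0.26)]
top jar [([122.5, 209.7], 0.98)]
top mixing_cup [([124.9, 296.3], 0.71), ([410.2, 282.9], 0.47)]
```

View pics/side0.png

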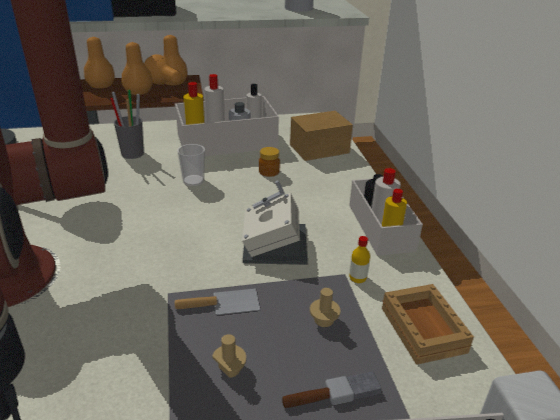

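View pics/top0.png

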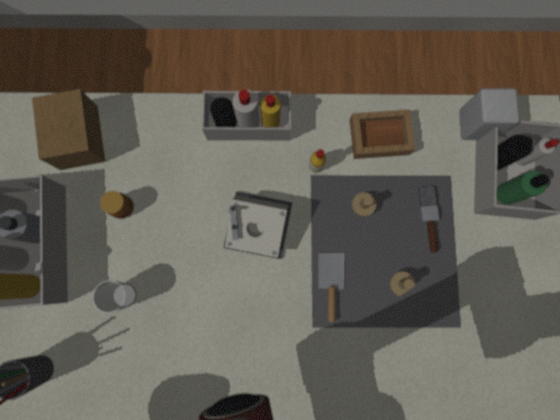

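```bash
cat > b.py <<'E'
from h import *
np.set_printoptions(precision=4,suppress=True)
S=cam("side");T=cam("top")
for n,s,t in [("core",(228.5,369.7),(400.1,284.5)),("knob",(230.5,340.1),(407.9,285.8)),("flat",(219.6,368.5),(408.1,289.6)),("socket",(268.3,218.9),(251.3,230.4)),("hinge",(265.1,203.2),(232.3,229)),("post",(277.6,177.1),(230.5,209.8)),("round",(321.6,320.7),(359.2,205.9)),("glue",(357.5,278.2),(315.7,167.8))]:
    print(n,*tri([(S,s),(T,t)]))
print(onz(T,(400.1,284.5),.003),onz(S,(228.5,369.7),.003))
s=sensors.observe();print(s["tool_pos"],s["orientation"]);q=s["orientation"];print(R.from_quat([q[1],q[2],q[3],q[0]]).as_matrix());print(imaging.calibration("wrist"))
E
python3 b.py
```

```text
core [ 0.4565 -0.338   0.0042] [array([-0.4,  0. ]), array([ 0. , -0.3])]
knob [ 0.458  -0.3346  0.0759] [array([-2.9,  0.3]), array([ 0. , -2.2])]
flat [ 0.4422 -0.3505  0.0256] [array([ 0.7, -0.1]), array([0. , 0.5])]
socket [0.5888 0.0344 0.0648] [array([-1.9,  0.2]), array([ 0.2, -1.8])]
hinge [0.5892 0.0787 0.0808] [array([-1.5,  0.2]), array([ 0.2, -1.5])]
post [0.62   0.0758 0.1526] [array([-0.5,  0.1]), array([ 0.1, -0.6])]
round [ 0.6569 -0.2419 -0.0027] [array([ 0.7, -0.1]), array([-0.1,  0.6])]
glue [ 0.7641 -0.1302 -0.0021] [array([-1.4,  0.3]), array([ 0.2, -1.2])]
[ 0.4558 -0.3383  0.003 ] [ 0.4572 -0.3371  0.003 ]
[ 0.2089 -0.589   0.2313] [-0.      0.9855  0.1696  0.    ]
[[ 0.9425  0.3342 -0.    ]
 [ 0.3342 -0.9425  0.    ]
 [ 0.     -0.     -1.    ]]
{'fx': 351.88624992675483, 'fy': 351.88624992675483, 'cx': 275.5977364092512, 'cy': 204.714516166653, 'T_tool_cam': array([[-0.0005, -0.9605, -0.2782,  0.0717],
       [ 1.    , -0.0003, -0.0008,  0.0002],
       [ 0.0007, -0.2782,  0.9605, -0.143 ],
       [ 0.    ,  0.    ,  0.    ,  1.    ]])}
```

```bash
cat >> h.py <<'E'
np.set_printoptions(precision=4,suppress=True)
def tool():
    s=sensors.observe(); q=s["orientation"]
    return np.array(s["tool_pos"]),R.from_quat([q[1],q[2],q[3],q[0]]).as_matrix()
def togo(P,Rt):
    "shift (cm) in the present tool axes, then turn (rotvec, present tool axes)"
    p,r=tool(); print("shift cm",100*r.T@(np.array(P)-p),"turn",R.from_matrix(r.T@Rt).as_rotvec(),"shift cm in target axes",100*Rt.T@(np.array(P)-p))
def Rdown(yaw):
    c,s=np.cos(yaw),np.sin(yaw); return np.array([[c,s,0],[s,-c,0],[0,0,-1.]])
E
python3 -m crank '[{"x":4,"y":-1.9,"z":0.4},{"x":4,"y":-1.9,"z":0.4},{"x":4,"y":-1.9,"z":0.4},{"x":4,"y":-1.9,"z":0.4},{"x":4,"y":-1.9,"z":0.4},{"x":4,"y":-1.9,"z":0.4},{"x":4,"y":-1.9,"z":0.4},{"x":4,"y":-1.9,"z":0.4}]'
python3 -m crank '[{"az":0.173},{"az":0.173},{"az":0.173},{"az":0.173},{"az":0.173},{"az":0.173},{"az":0.173},{},{}]'
cat > c.py <<'E'
from h import *
import sys
s=sensors.observe();print(s["time"],s["qpos"])
C,im=snap("wrist",sys.argv[1])
for t in sys.argv[2:]:
    print(t,[(np.round(r["pixel"],1).tolist(),round(r["confidence"],2)) for r in nets.place_of(t,"wrist")[:3]])
E
python3 c.py w1.png core core_seat core_flat core_knob
```

```text
1.3 [-1.349   0.0527  1.6129  0.      1.476  -0.119 ]
core []
core_seat []
core_flat []
core_knob []$[0]: bad value
$[0]: bad value
```

View pics/w1.png

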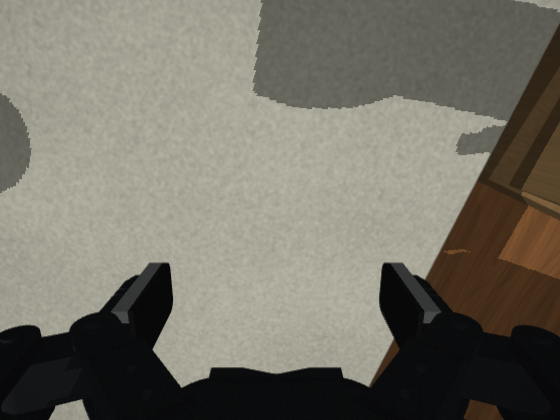

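The arm has not moved: the picture shows only bench and fingertips near (155,300) and (395,300). It looks as if every row needs all seven keys.

```bash
python3 -m crank '[{"ax":0,"ay":0,"az":0,"x":4,"y":-1.9,"z":0.4,"grip":8.5},{"ax":0,"ay":0,"az":0,"x":4,"y":-1.9,"z":0.4,"grip":8.5},{"ax":0,"ay":0,"az":0,"x":4,"y":-1.9,"z":0.4,"grip":8.5},{"ax":0,"ay":0,"az":0,"x":4,"y":-1.9,"z":0.4,"grip":8.5},{"ax":0,"ay":0,"az":0,"x":4,"y":-1.9,"z":0.4,"grip":8.5},{"ax":0,"ay":0,"az":0,"x":4,"y":-1.9,"z":0.4,"grip":8.5},{"ax":0,"ay":0,"az":0,"x":4,"y":-1.9,"z":0.4,"grip":8.5},{"ax":0,"ay":0,"az":0,"x":4,"y":-1.9,"z":0.4,"grip":8.5}]' &&
python3 -m crank '[{"ax":0,"ay":0,"az":0.173,"x":0,"y":0,"z":0,"grip":8.5},{"ax":0,"ay":0,"az":0.173,"x":0,"y":0,"z":0,"grip":8.5},{"ax":0,"ay":0,"az":0.173,"x":0,"y":0,"z":0,"grip":8.5},{"ax":0,"ay":0,"az":0.173,"x":0,"y":0,"z":0,"grip":8.5},{"ax":0,"ay":0,"az":0.173,"x":0,"y":0,"z":0,"grip":8.5},{"ax":0,"ay":0,"az":0.173,"x":0,"y":0,"z":0,"grip":8.5},{"ax":0,"ay":0,"az":0.173,"x":0,"y":0,"z":0,"grip":8.5},{"ax":0,"ay":0,"az":0,"x":0,"y":0,"z":0,"grip":8.5}]' && python3 c.py w2.png core core_seat core_flat core_knob
```

```text
time: 2.55
tool_pos: [0.4606, -0.3378, 0.1994]
orientation: [0.0, 0.986, 0.17, 0.0]
contact_force: [0.3, -0.9, 0.1]
grip_width: 0.0851
grip_force: 0.0
time: 3.55
tool_pos: [0.4597, -0.3388, 0.1994]
orientation: [0.0, 0.907, -0.421, 0.0]
contact_force: [0.2, 0.2, -0.0]
grip_width: 0.0849
grip_force: 0.0
3.55 [-0.7655 -0.0535  1.7729  0.      1.4221  1.6735]
core [([278.0, 185.3], 0.83), ([274.0, 190.9], 0.29)]
core_seat [([276.6, 186.9], 0.95)]
core_flat [([298.2, 194.9], 0.8)]
core_knob [([276.0, 202.7], 0.61), ([299.9, 192.4], 0.42)]
```

View pics/w2.png

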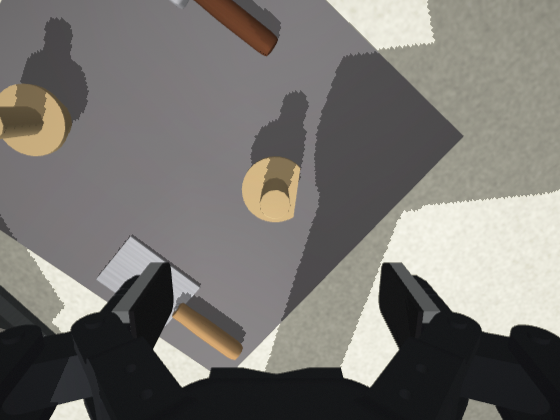

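The flat core is at (272,190), with its flat on the right, from (300,166) to (295,219). The round one is at (35,120). I'll fit the flat edge line in pixels.

```bash
cat > d.py <<'E'
from h import *
C=cam("wrist"); im=cv2.imread("pics/w2.png")
hsv=cv2.cvtColor(im,cv2.COLOR_BGR2HSV); m=((hsv[...,1]>60)&(hsv[...,2]>60)).astype(np.uint8)
sub=np.zeros_like(m); sub[145:235,230:315]=m[145:235,230:315]
pts=[(sub[r].nonzero()[0].max()+.5,r) for r in range(160,228) if sub[r].any()]
print([p[0] for p in pts])
pts=np.array([p for p in pts if 172<=p[1]<=214])
for it in range(3):
    f=np.polyfit(pts[:,1],pts[:,0],1); e=np.abs(np.polyval(f,pts[:,1])-pts[:,0]); pts=pts[e<1.2]
print(f,len(pts))
a,b=[onz(C,(np.polyval(f,r),r),.035) for r in (172,214)]
d=(b-a)/np.linalg.norm(b-a); n=np.array([d[1],-d[0]])
k=onz(C,(276,203),.081); g=onz(C,(276.6,186.9),.029)
if n@(a-k)[:2]<0:n=-n
print("edge",a,b,"flat yaw deg",np.degrees(np.arctan2(n[1],n[0])),"dist",n@(a-k)[:2],"knob",k,"seat",g,"flatpt",onz(C,(298.2,194.9),.029))
E
python3 d.py
```

```text
[np.float64(291.5), np.float64(292.5), np.float64(294.5), np.float64(295.5), np.float64(296.5), np.float64(297.5), np.float64(298.5), np.float64(299.5), np.float64(299.5), np.float64(299.5), np.float64(299.5), np.float64(299.5), np.float64(299.5), np.float64(299.5), np.float64(299.5), np.float64(299.5), np.float64(298.5), np.float64(298.5), np.float64(298.5), np.float64(298.5), np.float64(298.5), np.float64(298.5), np.float64(297.5), np.float64(297.5), np.float64(297.5), np.float64(297.5), np.float64(297.5), np.float64(297.5), np.float64(296.5), np.float64(296.5), np.float64(296.5), np.float64(296.5), np.float64(296.5), np.float64(296.5), np.float64(296.5), np.float64(295.5), np.float64(295.5), np.float64(295.5), np.float64(295.5), np.float64(295.5), np.float64(295.5), np.float64(295.5), np.float64(294.5), np.float64(294.5), np.float64(294.5), np.float64(294.5), np.float64(294.5), np.float64(294.5), np.float64(294.5), np.float64(293.5), np.float64(293.5), np.float64(293.5), np.float64(293.5), np.float64(293.5), np.float64(293.5), np.float64(293.5), np.float64(293.5), np.float64(292.5), np.float64(290.5), np.float64(288.5), np.float64(285.5), np.float64(281.5)]
[ -0.1503 325.2902] 43
edge [ 0.4522 -0.361   0.035 ] [ 0.4308 -0.3279  0.035 ] flat yaw deg -147.1805210969304 dist 0.01863795006799776 knob [ 0.4581 -0.3358  0.081 ] seat [ 0.4579 -0.3365  0.029 ] flatpt [ 0.4379 -0.3436  0.029 ]
```

Run:
```python
from h import *
togo([.4577,-.3362,.043],Rdown(np.radians(-57.2)))
```

```text
shift cm [-0.326  -0.0148 15.6298] turn [-0.      0.      0.1294] shift cm in target axes [-0.326   0.027  15.6297]
```

```bash
python3 -m crank '[{"ax":0,"ay":0,"az":0.13,"x":-0.33,"y":0,"z":3,"grip":8.5},{"ax":0,"ay":0,"az":0,"x":0,"y":0,"z":4,"grip":8.5},{"ax":0,"ay":0,"az":0,"x":0,"y":0,"z":4,"grip":8.5},{"ax":0,"ay":0,"az":0,"x":0,"y":0,"z":3,"grip":8.5},{"ax":0,"ay":0,"az":0,"x":0,"y":0,"z":1.6,"grip":8.5},{"ax":0,"ay":0,"az":0,"x":0,"y":0,"z":0,"grip":8.5}]' 60 && python3 c.py w3.png core_knob
```

```text
time: 4.55
tool_pos: [0.457, -0.3358, 0.0423]
orientation: [-0.0, 0.878, -0.479, -0.001]
contact_force: [-0.6, -0.3, -0.1]
grip_width: 0.0849
grip_force: 0.0
4.55 [-0.7649  0.1117  1.8866  0.      1.1456  1.8058]
core_knob [([272.1, 321.8], 0.75)]
```

View pics/w3.png

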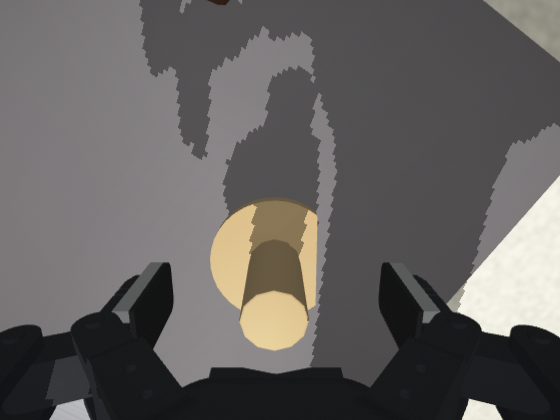

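The flat is now vertical in the picture at column 318 (rows 207–305), with the knob top at (274,321) between the pads. I'll fit both.

```bash
cat > e.py <<'E'
from h import *
C=cam("wrist"); im=cv2.imread("pics/w3.png"); p,r=tool()
hsv=cv2.cvtColor(im,cv2.COLOR_BGR2HSV); m=((hsv[...,1]>60)&(hsv[...,2]>60)).astype(np.uint8)
pts=np.array([(m[k,200:340].nonzero()[0].max()+200.5,k) for k in range(212,300)])
f=np.polyfit(pts[:,1],pts[:,0],1); print(pts[::8,0],f)
a,b=[onz(C,(np.polyval(f,k),k),.035) for k in (215,298)]
print("edge in tool",r.T@(a-p),r.T@(b-p),"angle deg",np.degrees(np.arctan2((r.T@(b-a))[1],(r.T@(b-a))[0])))
t=((hsv[...,2]>170)&(hsv[...,1]>60)).astype(np.uint8); t[:285]=0; 
n,l,s,c=cv2.connectedComponentsWithStats(t); i=1+np.argmax(s[1:,4]); print("blob",s[i],c[i])
cs=cv2.findContours((l==i).astype(np.uint8),0,1)[0][0]; print(cv2.minEnclosingCircle(cs))
for px in [(274,321),(272.1,321.8)]: print("knob in tool",r.T@(onz(C,px,.081)-p))
E
python3 e.py
```

```text
[315.5 316.5 316.5 316.5 316.5 316.5 316.5 315.5 315.5 315.5 315.5] [ -0.0178 320.6627]
edge in tool [0.0218 0.0178 0.0097] [-0.0208  0.0184  0.0096] angle deg 179.14549369911893
blob [ 240  291   69   60 3103] [273.5588 320.301 ]
((273.933837890625, 321.0), 34.066261291503906)
knob in tool [-0.0022 -0.0016 -0.0363]
knob in tool [-0.0025 -0.0022 -0.0363]
```

```bash
python3 -m crank '[{"ax":0,"ay":0,"az":0.01,"x":-0.15,"y":-0.1,"z":0,"grip":5},{"ax":0,"ay":0,"az":0,"x":0,"y":0,"z":0,"grip":2},{"ax":0,"ay":0,"az":0,"x":0,"y":0,"z":0,"grip":1.5},{"ax":0,"ay":0,"az":0,"x":0,"y":0,"z":0,"grip":1.5},{"ax":0,"ay":0,"az":0,"x":0,"y":0,"z":0,"grip":1.5},{"ax":0,"ay":0,"az":0,"x":0,"y":0,"z":0,"grip":1.5}]' 60 && python3 -m crank '[{"ax":0,"ay":0,"az":0,"x":0,"y":0,"z":-0.5,"grip":1.5},{"ax":0,"ay":0,"az":0,"x":0,"y":0,"z":-3,"grip":1.5},{"ax":0,"ay":0,"az":0,"x":0,"y":0,"z":-5,"grip":1.5},{"ax":0,"ay":0,"az":0,"x":0,"y":0,"z":-5,"grip":1.5},{"ax":0,"ay":0,"az":0,"x":0,"y":0,"z":-3,"grip":1.5}]'
python3 - <<'E'
from h import *
togo([.5,.034,.3],Rdown(np.radians(82)))
E
```

```text
time: 5.4
tool_pos: [0.4579, -0.3348, 0.0438]
orientation: [0.0, 0.875, -0.484, 0.0]
contact_force: [-1.1, 0.5, 3.7]
grip_width: 0.0225
grip_force: 58.8
time: 6.02
tool_pos: [0.4581, -0.3349, 0.2111]
orientation: [0.0, 0.875, -0.484, 0.001]
contact_force: [0.1, -0.5, -1.4]
grip_width: 0.0231
grip_force: 58.8
shift cm [-28.9851 -23.1743  -8.9556] turn [ 0.0033 -0.0022 -2.4413] shift cm in target axes [37.1142 -0.9824 -8.886 ]
```

```bash
python3 -m crank '[{"ax":0,"ay":0,"az":0,"x":-1.8,"y":-2.1,"z":-2.5,"grip":1.5},{"ax":0,"ay":0,"az":0,"x":-3.3,"y":-3.9,"z":-2.5,"grip":1.5},{"ax":0,"ay":0,"az":0,"x":-3.3,"y":-3.9,"z":-2,"grip":1.5},{"ax":0,"ay":0,"az":0,"x":-3.3,"y":-3.9,"z":0,"grip":1.5},{"ax":0,"ay":0,"az":0,"x":-3.3,"y":-3.9,"z":0,"grip":1.5},{"ax":0,"ay":0,"az":0,"x":-3.3,"y":-3.9,"z":0,"grip":1.5},{"ax":0,"ay":0,"az":0,"x":-1.8,"y":-1.9,"z":0,"grip":1.5}]' && python3 -m crank '[{"ax":0,"ay":0,"az":-0.175,"x":0,"y":0,"z":0,"grip":1.5},{"ax":0,"ay":0,"az":-0.175,"x":0,"y":0,"z":0,"grip":1.5},{"ax":0,"ay":0,"az":-0.175,"x":0,"y":0,"z":0,"grip":1.5},{"ax":0,"ay":0,"az":-0.175,"x":0,"y":0,"z":0,"grip":1.5},{"ax":0,"ay":0,"az":-0.175,"x":0,"y":0,"z":0,"grip":1.5},{"ax":0,"ay":0,"az":-0.175,"x":0,"y":0,"z":0,"grip":1.5},{"ax":0,"ay":0,"az":-0.175,"x":0,"y":0,"z":0,"grip":1.5}]' && python3 -m crank '[{"ax":0,"ay":0,"az":-0.175,"x":0,"y":0,"z":0,"grip":1.5},{"ax":0,"ay":0,"az":-0.175,"x":0,"y":0,"z":0,"grip":1.5},{"ax":0,"ay":0,"az":-0.175,"x":0,"y":0,"z":0,"grip":1.5},{"ax":0,"ay":0,"az":-0.175,"x":0,"y":0,"z":0,"grip":1.5},{"ax":0,"ay":0,"az":-0.175,"x":0,"y":0,"z":0,"grip":1.5},{"ax":0,"ay":0,"az":-0.175,"x":0,"y":0,"z":0,"grip":1.5},{"ax":0,"ay":0,"az":-0.175,"x":0,"y":0,"z":0,"grip":1.5},{"ax":0,"ay":0,"az":0,"x":0,"y":0,"z":0,"grip":1.5}]' && python3 c.py w4.png socket mould latch_hinge latch_post core_flat core_seat
```

```text
time: 6.9
tool_pos: [0.5497, -0.0369, 0.2776]
orientation: [0.0, 0.876, -0.483, -0.001]
contact_force: [0.1, -0.5, -1.7]
grip_width: 0.023
grip_force: 59.0
time: 7.78
tool_pos: [0.5493, -0.0392, 0.2775]
orientation: [-0.0, 0.994, 0.11, -0.001]
contact_force: [-0.6, -0.4, -0.3]
grip_width: 0.0225
grip_force: 59.0
time: 8.78
tool_pos: [0.5494, -0.0392, 0.2776]
orientation: [-0.0, 0.753, 0.659, -0.0]
contact_force: [0.2, -0.7, -0.2]
grip_width: 0.0228
grip_force: 59.0
8.775 [-0.2064 -0.1475  1.7297 -0.      1.5606 -0.0734]
socket [([302.9, 103.5], 0.88)]
mould [([321.0, 105.9], 0.83)]
latch_hinge [([306.9, 48.1], 0.9)]
latch_post [([349.9, 24.7], 0.86)]
core_flat [([317.7, 257.3], 0.73), ([274.8, 314.4], 0.17)]
core_seat [([273.2, 252.2], 0.75), ([277.6, 317.7], 0.72)]
```

View pics/w4.png

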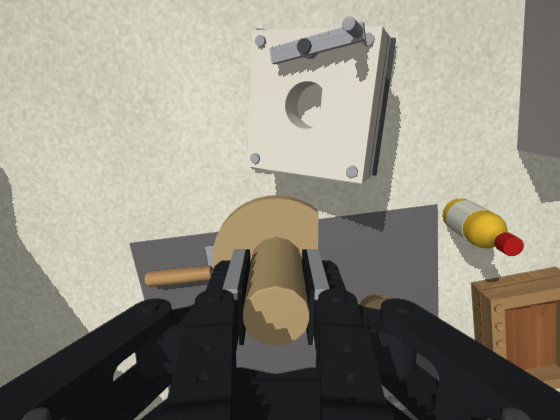

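The mould is clear. Its face corners are near (252,28), (388,28), (362,183) and (247,166), the socket at (304,104), hinge at (305,46) and post at (350,22). Up-slope is to the right. The held core's flat is on the right at column 318, so it is nearly matched already. Next is a pose fit with the known 25° tilt.

```bash
cat > f.py <<'E'
from h import *
from scipy.optimize import least_squares
def Rm(yaw,tilt=np.radians(25)):
    return R.from_euler("ZY",[yaw,-tilt]).as_matrix()
def fit(views,x0=(.58,.03,.07,-.1,1.5),ft=False):
    "views: list of (C, {name:(px,weight)}); pose of socket x,y,z,yaw + latch angle"
    def model(v):
        M=Rm(v[3]);o=np.array(v[:3]);q=v[4]
        L=dict(socket=(0,0,0),mould=(0,0,-.05),latch_hinge=(0,.048,.009),latch_post=(.045*np.sin(q),.048+.045*np.cos(q),.045))
        for i,(a,b) in enumerate([(-1,1),(1,1),(1,-1),(-1,-1)]): L["c%d"%i]=(.06*a,.065*b,0)
        return {k:o+M@np.array(p) for k,p in L.items()}
    def res(v):
        W=model(v); return np.concatenate([(proj(C,W[k])-px)*w for C,d in views for k,(px,w) in d.items()])
    s=least_squares(res,x0,loss="soft_l1",f_scale=2.)
    W=model(s.x)
    for C,d in views: print({k:np.round(proj(C,W[k])-px,1).tolist() for k,(px,w) in d.items()})
    print("socket",s.x[:3],"yaw deg",np.degrees(s.x[3]),"q",s.x[4]); return s.x
E
cat > g.py <<'E'
from f import *
im=cv2.imread("pics/w4.png"); C=cam("wrist")
g=cv2.cvtColor(im,cv2.COLOR_BGR2GRAY)
co=np.array([(250,28),(389,28),(362,183),(248,167)],np.float32)
n=dict(socket=((302.9,103.5),1),latch_hinge=((306.9,48.1),1),latch_post=((349.9,24.7),1))
v=dict(n,**{"c%d"%i:(c,.7) for i,c in enumerate(co)})
S=cam("side");T=cam("top")
vs={"socket":((268.3,218.9),.7),"latch_hinge":((265.1,203.2),.7),"latch_post":((277.6,177.1),.7)}
vt={"socket":((251.3,230.4),.7),"latch_hinge":((232.3,229),.7),"latch_post":((230.5,209.8),.7)}
fit([(C,v)]); x=fit([(C,v),(S,vs),(T,vt)])
# target: held core 60mm off along normal
M=Rm(x[3]); 
Rt=np.column_stack([M[:,1],M[:,0],-M[:,2]])
p=x[:3]+M@[0,-.06,.015+.06]; togo(p,Rt)
cv2.imwrite("pics/crop4.png",cv2.resize(im[5:205,225:415],None,fx=4,fy=3,interpolation=cv2.INTER_CUBIC)[:,:760])
E
python3 g.py
```

```text
{'socket': [3.0, 1.7], 'latch_hinge': [0.5, -1.2], 'latch_post': [-0.5, 0.0], 'c0': [2.0, 0.7], 'c1': [-5.3, -2.0], 'c2': [-0.4, 1.3], 'c3': [-2.3, -0.6]}
socket [0.5872 0.0254 0.0857] yaw deg -11.500212117568504 q 1.3689378565116492
{'socket': [3.0, 1.4], 'latch_hinge': [0.5, -1.0], 'latch_post': [-0.9, -0.0], 'c0': [2.4, 1.0], 'c1': [-6.0, -1.6], 'c2': [-0.8, 0.4], 'c3': [-1.8, -1.2]}
{'socket': [-1.7, -4.1], 'latch_hinge': [0.6, -2.4], 'latch_post': [-1.0, 3.5]}
{'socket': [3.4, -2.3], 'latch_hinge': [2.0, -3.9], 'latch_post': [-0.2, 0.5]}
socket [0.5875 0.0256 0.0831] yaw deg -11.498112414611262 q 1.3618145885120587
shift cm [ 1.1586 -0.6834 12.7257] turn [-0.4362 -0.015   0.0678] shift cm in target axes [ 1.109  -6.0688 11.2113]
```

```bash
python3 -m crank '[{"ax":-0.145,"ay":-0.005,"az":0.023,"x":0,"y":0,"z":0,"grip":1.5},{"ax":-0.145,"ay":-0.005,"az":0.023,"x":0,"y":0,"z":0,"grip":1.5},{"ax":-0.146,"ay":-0.005,"az":0.022,"x":0,"y":0,"z":0,"grip":1.5},{"ax":0,"ay":0,"az":0,"x":0.27,"y":-1.5,"z":2.5,"grip":1.5},{"ax":0,"ay":0,"az":0,"x":0.27,"y":-1.5,"z":3.5,"grip":1.5},{"ax":0,"ay":0,"az":0,"x":0.27,"y":-1.5,"z":3.5,"grip":1.5},{"ax":0,"ay":0,"az":0,"x":0.3,"y":-1.5,"z":1.7,"grip":1.5},{"ax":0,"ay":0,"az":0,"x":0,"y":0,"z":0,"grip":1.5}]' && python3 c.py w5.png socket mould latch_hinge latch_post core_flat core_seat core_knob
```

```text
time: 10.12
tool_pos: [0.5431, -0.0265, 0.1485]
orientation: [0.165, 0.756, 0.618, 0.135]
contact_force: [0.2, 0.2, -1.1]
grip_width: 0.0228
grip_force: 59.4
10.125 [-0.1817 -0.3557  2.1618 -0.0098  0.9049  0.0228]
socket [([276.4, 122.3], 0.7), ([320.6, 254.5], 0.32)]
mould [([274.9, 119.5], 0.76)]
latch_hinge [([277.1, 32.1], 0.9), ([279.6, 252.9], 0.37)]
latch_post [([276.2, 315.2], 0.21)]
core_flat [([319.2, 255.2], 0.7)]
core_seat [([276.3, 254.0], 0.81)]
core_knob [([274.7, 316.0], 0.88), ([316.3, 256.9], 0.64)]
```

View pics/w5.png

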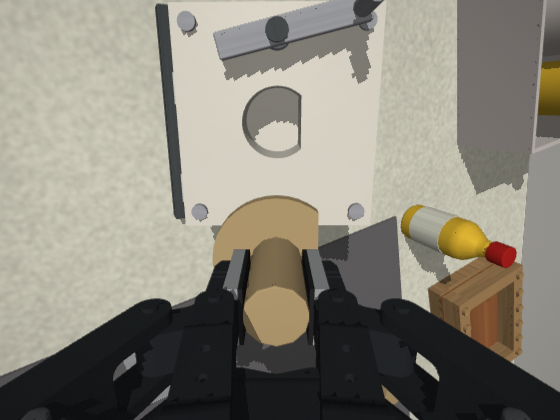

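The latch is open. The D socket is centred near (277,121), its flat vertical at column 301, and the core's flat is vertical at 318, so the yaw matches. I'll zoom in to get the offsets.

Run:
```python
import cv2
im=cv2.imread("pics/w5.png"); c=im[80:226,205:345]
cv2.imwrite("pics/crop5.png",cv2.resize(c,None,fx=4,fy=4,interpolation=cv2.INTER_CUBIC))
```

```text
(no output)
```

View pics/crop5.png

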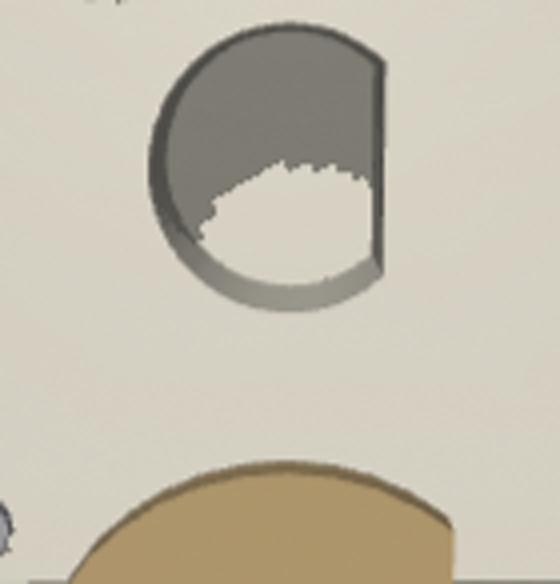

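```bash
cat > i.py <<'E'
from f import *
C=cam("wrist"); p,r=tool()
def at(px,z):  # point in tool frame at tool depth z
    o,d=ray(C,px); o=r.T@(o-p); d=r.T@d; return 1e3*(o+d*(z-o[2])/d[2])
print("flange arc bottom rim",at((276.4,194.6),.0148),"top rim",at((276.4,197.6),.0088),"corner b/t",at((317.9,209),.0148),at((317.9,211),.0088),"knob",at((275.,316),-.0372))
D={"l":(-21.2,0),"t":(0,21.2),"b":(0,-21.2),"f1":(14.2,15.74),"f2":(14.2,-15.74)}
px={"l":(241.9,121),"t":(277.1,85.1),"b":(277.1,157.6),"f1":(300.9,95.4),"f2":(300.4,148.1)}
from scipy.optimize import least_squares
def run(full):
    def pts(v):
        M=Rm(v[3],v[4] if full else np.radians(25)); return M,{k:np.array(v[:3])+M@np.array([a*1e-3,b*1e-3,0]) for k,(a,b) in D.items()}
    def res(v):
        M,W=pts(v); e=[proj(C,W[k])-px[k] for k in D]
        e.append(.5*(proj(C,np.array(v[:3])+M@[0,.048,.015])-np.array((277,31)))) # hinge, bar top
        return np.concatenate(e)
    s=least_squares(res,[.587,.026,.084,-.2]+([.436] if full else [])); M,W=pts(s.x)
    print(np.round(res(s.x),1)); print("socket",s.x[:3],"yaw",np.degrees(s.x[3:]))
    Rt=np.column_stack([M[:,1],M[:,0],-M[:,2]])
    print("socket in tool mm",1e3*r.T@(s.x[:3]-p)); togo(s.x[:3]+M@[0,0,.0148],Rt)
run(False);run(True)
E
python3 i.py
```

```text
flange arc bottom rim [30.3882  1.3106 14.8   ] top rim [30.5603  1.2991  8.8   ] corner b/t [23.4307 20.6945 14.8   ] [24.3064 19.9747  8.8   ] knob [  0.8344   0.7276 -37.2   ]
[ 0.2  1.   0.1  0.1 -0.2 -0.6  0.2 -0.4 -0.5  0.2  0.3 -0.4]
socket [0.591  0.0246 0.0844] yaw [-11.7308]
socket in tool mm [59.8763  1.8326 76.3154]
shift cm [5.9904 0.1858 6.1515] turn [ 0.0017 -0.0019  0.004 ] shift cm in target axes [6.0025 0.1726 6.1401]
[ 0.3  0.9  0.2  0.1 -0.2 -0.6  0.3 -0.4 -0.5  0.3  0.  -0.4]
socket [0.591  0.0246 0.0844] yaw [-11.8264  26.4196]
socket in tool mm [59.8788  1.8332 76.3456]
shift cm [5.9919 0.1492 6.155 ] turn [-0.023  -0.0026  0.0055] shift cm in target axes [ 6.0084 -0.0252  6.1406]
```

```bash
python3 -m crank '[{"ax":0,"ay":0,"az":0.004,"x":1.5,"y":0.09,"z":0,"grip":1.5},{"ax":0,"ay":0,"az":0,"x":2.4,"y":0,"z":0,"grip":1.5},{"ax":0,"ay":0,"az":0,"x":1.5,"y":0,"z":0.5,"grip":1.5},{"ax":0,"ay":0,"az":0,"x":0.54,"y":0,"z":1,"grip":1.5},{"ax":0,"ay":0,"az":0,"x":0,"y":0,"z":1,"grip":1.5},{"ax":0,"ay":0,"az":0,"x":0,"y":0,"z":0.3,"grip":1.5},{"ax":0,"ay":0,"az":0,"x":0,"y":0,"z":0,"grip":1.5}]'
python3 - <<'E'
from h import *
M=R.from_euler("ZY",np.radians([-11.75,-25])).as_matrix()
togo(np.array([.591,.0246,.0844])+M@[0,0,.0148],np.column_stack([M[:,1],M[:,0],-M[:,2]]))
E
```

```text
time: 11.4
tool_pos: [0.5692, 0.0281, 0.1259]
orientation: [0.167, 0.757, 0.616, 0.137]
contact_force: [-0.0, 0.3, -1.6]
grip_width: 0.0226
grip_force: 59.4
shift cm [0.0985 0.2492 3.2168] turn [-0.0012 -0.0015 -0.0001] shift cm in target axes [0.1032 0.2454 3.217 ]
```

```bash
cat > j.py <<'E'
from h import *
M=R.from_euler("ZY",np.radians([-11.75,-25])).as_matrix()
togo(np.array([.591,.0246,.0844])+M@[.0,.0,.0148],np.column_stack([M[:,1],M[:,0],-M[:,2]]))
p,r=tool(); s=sensors.observe(); print("force in tool",r.T@np.array(s["contact_force"]),"moment",r.T@np.array(s["moment"]))
E
python3 -m crank '[{"ax":0,"ay":0,"az":0,"x":0.05,"y":0.16,"z":0.2,"grip":1.5},{"ax":0,"ay":0,"az":0,"x":0,"y":0,"z":0,"grip":1.5}]' && python3 j.py
```

```text
time: 11.65
tool_pos: [0.572, 0.0285, 0.1257]
orientation: [0.167, 0.757, 0.616, 0.137]
contact_force: [0.1, 0.5, -1.5]
grip_width: 0.0227
grip_force: 59.4
shift cm [0.002  0.0108 3.085 ] turn [ 0.0004 -0.002   0.0003] shift cm in target axes [0.0081 0.0119 3.085 ]
force in tool [ 0.4802 -0.5791  1.3588] moment [0.2862 0.0067 0.0043]
```

```bash
python3 -m crank '[{"ax":0,"ay":0,"az":0,"x":-0.04,"y":0,"z":0.3,"grip":1.5},{"ax":0,"ay":0,"az":0,"x":0,"y":0,"z":0.3,"grip":1.5},{"ax":0,"ay":0,"az":0,"x":0,"y":0,"z":0.2,"grip":1.5},{"ax":0,"ay":0,"az":0,"x":0,"y":0,"z":0,"grip":1.5}]' && python3 j.py && python3 c.py w6.png
```

```text
time: 12.15
tool_pos: [0.5745, 0.0279, 0.121]
orientation: [0.167, 0.757, 0.617, 0.136]
contact_force: [-22.9, 2.9, 22.3]
grip_width: 0.0224
grip_force: 62.8
shift cm [ 0.0115 -0.015   2.5459] turn [-0.0027 -0.0014  0.0008] shift cm in target axes [ 0.0149 -0.022   2.5458]
force in tool [ -1.7721 -11.5403 -29.8999] moment [ 2.4433 -0.4792  0.0277]
12.15 [-0.0497 -0.2229  2.1074 -0.0864  0.8298  0.1987]
```

View pics/w6.png

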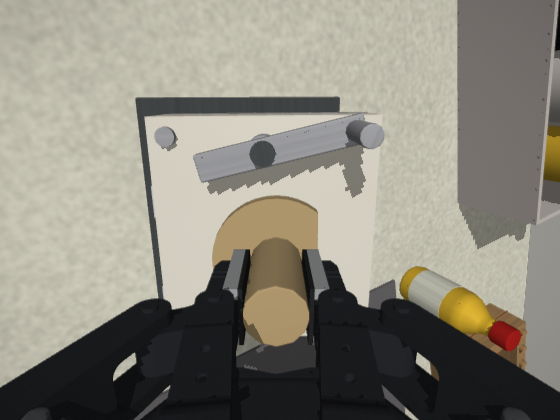

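The core touches the rim with 30 N axially and 11.5 N down-slope, so it is too far up-slope. I'll ease off and shift down.

```bash
python3 -m crank '[{"ax":0,"ay":0,"az":0,"x":0,"y":0,"z":-0.25,"grip":1.5},{"ax":0,"ay":0,"az":0,"x":0,"y":-0.12,"z":0,"grip":1.5},{"ax":0,"ay":0,"az":0,"x":0,"y":0,"z":0.25,"grip":1.5},{"ax":0,"ay":0,"az":0,"x":0,"y":0,"z":0,"grip":1.5}]' && python3 j.py
```

```text
time: 12.7
tool_pos: [0.5743, 0.0281, 0.1208]
orientation: [0.167, 0.757, 0.616, 0.137]
contact_force: [-21.1, 2.3, 23.4]
grip_width: 0.0226
grip_force: 62.7
shift cm [-0.0034  0.01    2.5415] turn [-0.0005 -0.0019  0.0006] shift cm in target axes [0.0015 0.0088 2.5415]
force in tool [ -1.9729  -9.3162 -30.119 ] moment [ 1.8949 -0.346   0.0558]
```

```bash
python3 -m crank '[{"ax":0,"ay":0,"az":0,"x":0,"y":0,"z":-0.2,"grip":1.5},{"ax":0,"ay":0,"az":0,"x":0,"y":-0.1,"z":0,"grip":1.5},{"ax":0,"ay":0,"az":0,"x":0,"y":0,"z":0.2,"grip":1.5},{"ax":0,"ay":0,"az":0,"x":0,"y":0,"z":0,"grip":1.5}]' && python3 j.py;  python3 -m crank '[{"ax":0,"ay":0,"az":0,"x":0,"y":-0.1,"z":0,"grip":1.5},{"ax":0,"ay":0,"az":0,"x":0,"y":0,"z":0,"grip":1.5}]' && python3 j.py
```

```text
time: 13.2
tool_pos: [0.574, 0.0281, 0.1207]
orientation: [0.168, 0.757, 0.616, 0.138]
contact_force: [-17.3, 1.9, 21.5]
grip_width: 0.0226
grip_force: 62.5
shift cm [-0.0044  0.0358  2.5385] turn [ 0.0015 -0.0021  0.0006] shift cm in target axes [0.0009 0.0396 2.5385]
force in tool [ -1.6497  -6.551  -26.8635] moment [ 1.4986 -0.3995  0.0522]
time: 13.45
tool_pos: [0.5738, 0.0281, 0.1206]
orientation: [0.169, 0.757, 0.616, 0.139]
contact_force: [-13.3, 1.5, 19.1]
grip_width: 0.0227
grip_force: 61.8
shift cm [-0.0033  0.0472  2.5422] turn [ 0.004  -0.0023  0.0006] shift cm in target axes [0.0025 0.0574 2.542 ]
force in tool [ -1.1816  -3.9575 -22.9624] moment [ 0.9457 -0.2487  0.0676]
```

```bash
python3 -m crank '[{"ax":0,"ay":0,"az":0,"x":0,"y":0,"z":-0.5,"grip":1.5},{"ax":0,"ay":0,"az":0,"x":0,"y":0,"z":0,"grip":1.5}]' && python3 j.py; python3 c.py w7.png core_seat core_knob core_flat latch_hinge socket
```

```text
time: 13.7
tool_pos: [0.5696, 0.0286, 0.1205]
orientation: [0.167, 0.757, 0.616, 0.137]
contact_force: [-0.5, 0.4, -1.2]
grip_width: 0.0228
grip_force: 59.8
shift cm [0.0371 0.445  2.7132] turn [-0.0011 -0.0019  0.0005] shift cm in target axes [0.0426 0.442  2.7136]
force in tool [ 0.2838 -1.0195  0.8556] moment [ 0.3264 -0.023  -0.0353]
13.7 [-0.0489 -0.2364  2.1197 -0.0864  0.8293  0.1998]
core_seat [([276.3, 256.6], 0.63)]
core_knob [([274.5, 318.4], 0.76)]
core_flat [([320.4, 257.8], 0.82)]
latch_hinge [([274.0, 150.4], 0.55)]
socket []
```

```bash
cat > k.py <<'E'
from h import *
C=cam("wrist"); p,r=tool()
def meas(f):
    im=cv2.imread("pics/"+f); hsv=cv2.cvtColor(im,cv2.COLOR_BGR2HSV)
    m=((hsv[...,1]>70)&(hsv[...,2]>50)&(hsv[...,0]>8)&(hsv[...,0]<25)).astype(np.uint8)
    m[:180]=0;m[350:]=0;m[:,:205]=0;m[:,345:]=0
    top=[(c,int(m[:,c].nonzero()[0].min())) for c in range(235,316,10) if m[:,c].any()]
    right=[int(m[k].nonzero()[0].max()) for k in range(214,246,4)]
    left=[int(m[k].nonzero()[0].min()) for k in range(222,246,4)]
    kn=[(k,int(m[k,245:306].nonzero()[0].min()+245),int(m[k,240:310].nonzero()[0].max()+240)) for k in (300,310,320,330)]
    bot=int(m[:,270:280].nonzero()[0].max())
    print(f,"top",top,"right",right,"left",left,"knob",kn,"bottom",bot)
for f in ("w5.png","w6.png","w7.png"): meas(f)
E
python3 k.py
```

```text
w5.png top [(235, 210), (245, 203), (255, 199), (265, 197), (275, 196), (285, 197), (295, 199), (305, 203), (315, 209)] right [317, 317, 317, 317, 317, 317, 317, 317] left [224, 222, 219, 217, 216, 215] knob [(300, 245, 306), (310, 245, 308), (320, 245, 308), (330, 247, 305)] bottom 346
w6.png top [(235, 210), (245, 203), (255, 199), (265, 197), (275, 196), (285, 197), (295, 199), (305, 203), (315, 209)] right [317, 317, 317, 317, 317, 317, 317, 317] left [224, 222, 219, 217, 216, 215] knob [(300, 245, 306), (310, 245, 308), (320, 245, 308), (330, 246, 305)] bottom 346
w7.png top [(235, 210), (245, 203), (255, 199), (265, 197), (275, 196), (285, 197), (295, 199), (305, 203), (315, 209)] right [317, 317, 317, 317, 317, 317, 317, 317] left [224, 222, 220, 218, 216, 215] knob [(300, 245, 306), (310, 245, 308), (320, 245, 308), (330, 247, 305)] bottom 345
```

Run:
```python
from h import *
a=[tool() for _ in range(30)]
P=np.array([x[0] for x in a]); print(P[:3],P.mean(0),P.std(0)); q=R.from_matrix([x[1] for x in a]); m=q.mean(); print((q*m.inv()).as_rotvec().std(0))
s=[sensors.observe() for _ in range(5)]; print([x["qpos"] for x in s][:3])
imaging.camera("wrist"); print(tool()[0]); print(imaging.calibration("wrist")["T_tool_cam"])
imaging.camera("wrist"); print(tool()[0])
```

```text
[[0.5697 0.0286 0.1206]
 [0.5697 0.0286 0.1206]
 [0.5697 0.0286 0.1206]] [0.5697 0.0286 0.1206] [0. 0. 0.]
[0. 0. 0.]
[array([-0.0489, -0.2361,  2.1193, -0.0865,  0.8295,  0.1998]), array([-0.0489, -0.2361,  2.1193, -0.0865,  0.8295,  0.1998]), array([-0.0489, -0.2361,  2.1193, -0.0865,  0.8295,  0.1998])]
[0.5698 0.0286 0.1208]
[[-0.0007 -0.9606 -0.2779  0.0711]
 [ 1.     -0.0006 -0.0005  0.001 ]
 [ 0.0003 -0.2779  0.9606 -0.1425]
 [ 0.      0.      0.      1.    ]]
[0.5699 0.0286 0.1209]
```

```bash
python3 -m crank '[{"ax":0,"ay":0,"az":0,"x":0,"y":0.37,"z":0,"grip":1.5},{"ax":0,"ay":0,"az":0,"x":0,"y":0,"z":0.1,"grip":1.5},{"ax":0,"ay":0,"az":0,"x":0,"y":0,"z":0,"grip":1.5}]' && python3 j.py;  python3 -m crank '[{"ax":0,"ay":0,"az":0,"x":0,"y":0,"z":0.15,"grip":1.5},{"ax":0,"ay":0,"az":0,"x":0,"y":0,"z":0,"grip":1.5}]' && python3 j.py
```

```text
time: 14.48
tool_pos: [0.5738, 0.0278, 0.1219]
orientation: [0.167, 0.757, 0.616, 0.137]
contact_force: [-0.5, -0.1, -0.8]
grip_width: 0.0227
grip_force: 59.8
shift cm [0.0313 0.0037 2.6578] turn [-0.0004 -0.002   0.0005] shift cm in target axes [0.0365 0.0027 2.6577]
force in tool [-0.2087 -0.7653  0.5041] moment [ 0.2285 -0.0444 -0.0126]
time: 14.72
tool_pos: [0.5743, 0.0278, 0.1212]
orientation: [0.167, 0.757, 0.616, 0.137]
contact_force: [-5.8, 1.0, 3.6]
grip_width: 0.0231
grip_force: 60.2
shift cm [ 0.0241 -0.0192  2.5757] turn [-0.0006 -0.0019  0.0006] shift cm in target axes [ 0.029  -0.0206  2.5756]
force in tool [-0.2071 -3.7648 -5.7415] moment [ 0.6511 -0.1426  0.012 ]
```

```bash
python3 -m crank '[{"ax":0,"ay":0,"az":0,"x":0,"y":-0.12,"z":-0.1,"grip":1.5},{"ax":0,"ay":0,"az":0,"x":0,"y":0,"z":0.1,"grip":1.5},{"ax":0,"ay":0,"az":0,"x":0,"y":0,"z":0,"grip":1.5}]' && python3 j.py;  python3 -m crank '[{"ax":0,"ay":0,"az":0,"x":0,"y":-0.12,"z":0,"grip":1.5},{"ax":0,"ay":0,"az":0,"x":0,"y":0,"z":0,"grip":1.5}]' && python3 j.py
```

```text
time: 15.1
tool_pos: [0.5732, 0.028, 0.1205]
orientation: [0.167, 0.757, 0.616, 0.137]
contact_force: [-6.0, 0.6, 4.6]
grip_width: 0.0227
grip_force: 60.3
shift cm [0.0233 0.1215 2.563 ] turn [-0.0008 -0.002   0.0005] shift cm in target axes [0.0284 0.1194 2.563 ]
force in tool [-0.5994 -3.4794 -6.6481] moment [ 0.7594 -0.0364  0.0523]
time: 15.35
tool_pos: [0.5729, 0.0281, 0.1204]
orientation: [0.168, 0.757, 0.616, 0.138]
contact_force: [-2.1, -1.0, 3.7]
grip_width: 0.0224
grip_force: 59.7
shift cm [0.0218 0.1397 2.5653] turn [ 0.0019 -0.0022  0.0005] shift cm in target axes [0.0276 0.1445 2.565 ]
force in tool [-1.3769 -0.077  -4.1583] moment [ 0.0795 -0.087   0.0583]
```

The wrist pose was still settling between picture w5 and my later pose reading, so that fit was biased. I'll redo it with the pose reported at w5.

```bash
cat > l.py <<'E'
import h
from h import *
P5=np.array([.5431,-.0265,.1485]); q=np.array([.165,.756,.618,.135]); q/=np.linalg.norm(q)
R5=R.from_quat([q[1],q[2],q[3],q[0]]).as_matrix()
now=h.tool
c=imaging.calibration("wrist"); T=np.array(c["T_tool_cam"]); K=np.array([[c["fx"],0,c["cx"]],[0,c["fy"],c["cy"]],[0,0,1]])
Rw=R5@T[:3,:3]; C=(K,Rw.T,-Rw.T@(R5@T[:3,3]+P5))
from f import Rm
from scipy.optimize import least_squares
def at(px,z):
    o,d=ray(C,px); o=R5.T@(o-P5); d=R5.T@d; return 1e3*(o+d*(z-o[2])/d[2])
print("core: arc",at((275.1,194.6),.0148),"knob",at((275.,316),-.0372))
D={"l":(-21.2,0),"t":(0,21.2),"b":(0,-21.2),"f1":(14.2,15.74),"f2":(14.2,-15.74)}
px={"l":(241.9,121),"t":(277.1,85.1),"b":(277.1,157.6),"f1":(300.9,95.4),"f2":(300.4,148.1)}
def pts(v):
    M=Rm(v[3]); return M,{k:np.array(v[:3])+M@np.array([a*1e-3,b*1e-3,0]) for k,(a,b) in D.items()}
def res(v):
    M,W=pts(v); e=[proj(C,W[k])-px[k] for k in D]
    e.append(.5*(proj(C,np.array(v[:3])+M@[0,.048,.015])-np.array((277,31)))); return np.concatenate(e)
s=least_squares(res,[.587,.026,.084,-.2]).x; M=Rm(s[3]); Rt=np.column_stack([M[:,1],M[:,0],-M[:,2]])
print(np.round(res(s),1),"socket",s,"yaw",np.degrees(s[3]),"in tool5",1e3*R5.T@(s[:3]-P5))
print("turn at w5",R.from_matrix(R5.T@Rt).as_rotvec())
togo(s[:3]+M@[0,0,.0148],Rt); print(tool()[0])
E
python3 l.py
```

```text
core: arc [30.3923  0.7088 14.8   ] knob [  0.8382   0.726  -37.2   ]
[ 0.2  0.9  0.1  0.1 -0.2 -0.6  0.2 -0.4 -0.5  0.2  0.2 -0.4] socket [ 0.5878  0.0255  0.0799 -0.2052] yaw -11.75642703163616 in tool5 [59.8807  1.831  76.331 ]
turn at w5 [-0.0064 -0.0023  0.0045]
shift cm [ 0.0488 -0.351   2.8336] turn [ 0.0019 -0.0023  0.0006] shift cm in target axes [ 0.0551 -0.3458  2.8341]
[0.5729 0.0281 0.1204]
```

```bash
cat > j.py <<'E'
from h import *
M=R.from_euler("ZY",[-.2052,-np.radians(25)]).as_matrix()
togo(np.array([.5878,.0255,.0799])+M@[-.0007,-.0005,.0128],np.column_stack([M[:,1],M[:,0],-M[:,2]]))
p,r=tool(); s=sensors.observe(); print("force in tool",r.T@np.array(s["contact_force"]),"moment",r.T@np.array(s["moment"]))
E
python3 -m crank '[{"ax":0,"ay":0,"az":0,"x":0,"y":0,"z":-0.3,"grip":1.5},{"ax":0,"ay":0,"az":0,"x":0,"y":-0.3,"z":0,"grip":1.5},{"ax":0,"ay":0,"az":0,"x":0,"y":0,"z":0,"grip":1.5},{"ax":0,"ay":0,"az":0,"x":0,"y":0,"z":0,"grip":1.5},{"ax":0,"ay":0,"az":0,"x":0,"y":0,"z":0,"grip":1.5}]' && python3 j.py
```

```text
time: 15.98
tool_pos: [0.5683, 0.0289, 0.1209]
orientation: [0.167, 0.757, 0.616, 0.137]
contact_force: [-0.4, -0.2, -1.7]
grip_width: 0.0225
grip_force: 59.6
shift cm [ 0.0043 -0.0074  3.2732] turn [-0.0004 -0.002   0.0007] shift cm in target axes [ 0.0109 -0.0086  3.2732]
force in tool [-0.3323 -1.0683  1.3756] moment [0.3112 0.01   0.0414]
```

```bash
python3 -m crank '[{"ax":0,"ay":0,"az":0,"x":0,"y":0,"z":0.3,"grip":1.5},{"ax":0,"ay":0,"az":0,"x":0,"y":0,"z":0.2,"grip":1.5},{"ax":0,"ay":0,"az":0,"x":0,"y":0,"z":0.1,"grip":1.5},{"ax":0,"ay":0,"az":0,"x":0,"y":0,"z":0,"grip":1.5}]' && python3 j.py
```

```text
time: 16.48
tool_pos: [0.5708, 0.0284, 0.1154]
orientation: [0.167, 0.757, 0.616, 0.137]
contact_force: [0.3, 1.0, -1.6]
grip_width: 0.0227
grip_force: 59.6
shift cm [ 0.0062 -0.0057  2.6679] turn [-0.0005 -0.002   0.0006] shift cm in target axes [ 0.0115 -0.0069  2.6678]
force in tool [ 1.0228 -0.6376  1.4866] moment [ 0.3042  0.0179 -0.0176]
```

It's past the rim with no contact, so I'll go on.

```bash
python3 -m crank '[{"ax":0,"ay":0,"az":0,"x":0,"y":0,"z":0.3,"grip":1.5},{"ax":0,"ay":0,"az":0,"x":0,"y":0,"z":0.4,"grip":1.5},{"ax":0,"ay":0,"az":0,"x":0,"y":0,"z":0.3,"grip":1.5},{"ax":0,"ay":0,"az":0,"x":0,"y":0,"z":0,"grip":1.5}]' && python3 j.py
```

```text
time: 16.98
tool_pos: [0.5748, 0.0276, 0.106]
orientation: [0.167, 0.757, 0.616, 0.137]
contact_force: [1.1, 0.2, -0.0]
grip_width: 0.0227
grip_force: 59.6
shift cm [0.0096 0.0209 1.6423] turn [-0.001  -0.0019  0.0006] shift cm in target axes [0.0128 0.0192 1.6423]
force in tool [0.3744 0.9421 0.4717] moment [ 0.3078  0.0669 -0.0182]
```

```bash
python3 -m crank '[{"ax":0,"ay":0,"az":0,"x":0,"y":0.02,"z":0.4,"grip":1.5},{"ax":0,"ay":0,"az":0,"x":0,"y":0,"z":0.4,"grip":1.5},{"ax":0,"ay":0,"az":0,"x":0,"y":0,"z":0.2,"grip":1.5},{"ax":0,"ay":0,"az":0,"x":0,"y":0,"z":0,"grip":1.5}]' && python3 j.py
```

```text
time: 17.48
tool_pos: [0.5792, 0.0267, 0.0973]
orientation: [0.167, 0.757, 0.616, 0.137]
contact_force: [-0.6, -0.2, -1.2]
grip_width: 0.0228
grip_force: 59.5
shift cm [ 0.0061 -0.0206  0.6609] turn [-0.0006 -0.002   0.0006] shift cm in target axes [ 0.0074 -0.021   0.6609]
force in tool [-0.363  -0.9714  0.8368] moment [ 0.2858  0.0444 -0.0314]
```

```bash
python3 -m crank '[{"ax":0,"ay":0,"az":0,"x":0,"y":-0.02,"z":0.3,"grip":1.5},{"ax":0,"ay":0,"az":0,"x":0,"y":0,"z":0,"grip":1.5}]' && python3 j.py;python3 -m crank '[{"ax":0,"ay":0,"az":0,"x":0,"y":0,"z":0.2,"grip":1.5},{"ax":0,"ay":0,"az":0,"x":0,"y":0,"z":0,"grip":1.5}]' && python3 j.py
```

```text
time: 17.73
tool_pos: [0.5805, 0.0265, 0.0956]
orientation: [0.167, 0.757, 0.616, 0.137]
contact_force: [-5.2, -0.1, 5.0]
grip_width: 0.0228
grip_force: 59.9
shift cm [ 0.0004 -0.0665  0.4542] turn [-0.0003 -0.0019  0.0007] shift cm in target axes [ 0.0012 -0.0667  0.4541]
force in tool [-1.1771 -2.4829 -6.6506] moment [ 0.8292 -0.0354 -0.0044]
time: 17.98
tool_pos: [0.5806, 0.0264, 0.0955]
orientation: [0.167, 0.757, 0.617, 0.136]
contact_force: [-24.2, 0.9, 22.4]
grip_width: 0.0227
grip_force: 62.9
shift cm [ 0.0064 -0.0688  0.4384] turn [-0.003  -0.001   0.0009] shift cm in target axes [ 0.0068 -0.0701  0.4382]
force in tool [ -4.002  -12.2274 -30.3502] moment [ 2.3433 -0.5244  0.0168]
```

Flush: contact came at exactly the expected depth. I'll unload, release and back off along the normal.

```bash
python3 -m crank '[{"ax":0,"ay":0,"az":0,"x":0,"y":0,"z":-0.15,"grip":1.5},{"ax":0,"ay":0,"az":0,"x":0,"y":0,"z":0,"grip":1.5},{"ax":0,"ay":0,"az":0,"x":0,"y":0,"z":0,"grip":3},{"ax":0,"ay":0,"az":0,"x":0,"y":0,"z":0,"grip":4},{"ax":0,"ay":0,"az":0,"x":0,"y":0,"z":0,"grip":4}]' 40 && python3 j.py;python3 -m crank '[{"ax":0,"ay":0,"az":0,"x":0,"y":0,"z":-1,"grip":4},{"ax":0,"ay":0,"az":0,"x":0,"y":0,"z":-2,"grip":4},{"ax":0,"ay":0,"az":0,"x":0,"y":0,"z":-2.5,"grip":4},{"ax":0,"ay":0,"az":0,"x":0,"y":0,"z":-1.5,"grip":4},{"ax":0,"ay":0,"az":0,"x":0,"y":0,"z":0,"grip":4},{"ax":0,"ay":0,"az":0,"x":0,"y":0,"z":0,"grip":4},{"ax":0,"ay":0,"az":0,"x":0,"y":0,"z":0,"grip":4}]'
python3 - <<'E'
from h import *
p,r=tool(); C,im=snap("wrist","w8.png"); K=C[0]
M=R.from_euler("ZY",[-.2052,-np.radians(25)]).as_matrix()
for t in ["latch_post","latch_hinge","core_seat","core_flat","core_knob","socket"]:
    print(t,[(np.round(a["pixel"],1).tolist(),round(a["confidence"],2)) for a in nets.place_of(t,"wrist")[:2]])
cv2.imwrite("pics/C8.png",im); np.savez("c8.npz",p=p,r=r,K=K,Rm=C[1],t=C[2])
E
python3 j.py
```

```text
time: 18.6
tool_pos: [0.5806, 0.0264, 0.0942]
orientation: [0.167, 0.757, 0.616, 0.137]
contact_force: [-0.9, 0.3, 0.2]
grip_width: 0.0402
grip_force: 0.0
shift cm [ 0.0046 -0.0236  0.3228] turn [-0.0001 -0.002   0.0006] shift cm in target axes [ 0.0052 -0.0236  0.3228]
force in tool [ 0.1329 -0.7509 -0.5805] moment [0.2438 0.0743 0.0438]
time: 19.48
tool_pos: [0.5511, 0.0323, 0.1564]
orientation: [0.167, 0.757, 0.617, 0.136]
contact_force: [-0.1, -0.2, -0.1]
grip_width: 0.04
grip_force: 0.0
latch_post [([364.5, 129.2], 0.82)]
latch_hinge [([276.0, 143.9], 0.86)]
core_seat [([278.6, 213.0], 0.8)]
core_flat [([306.9, 212.8], 0.73), ([279.6, 203.2], 0.48)]
core_knob [([283.1, 240.5], 0.8)]
socket []
shift cm [ 0.0034 -0.0038  7.3144] turn [-0.0006 -0.002   0.0006] shift cm in target axes [ 0.0182 -0.0078  7.3144]
force in tool [0.2656 0.4186 0.2587] moment [0.1888 0.0149 0.0017]
```

View pics/w8.png

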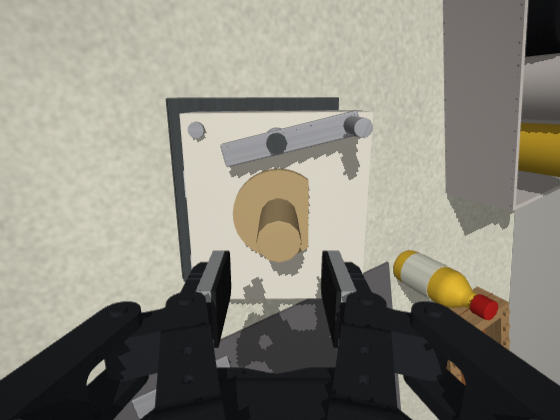

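The core is seated, flat up-slope at column 307. The latch is still open, with its post top at (364,127) and hinge at (276,143). Next I'll locate the post in the tool frame.

Run:
```python
from h import *
T=np.array(imaging.calibration("wrist")["T_tool_cam"]);K=np.load("c8.npz")["K"]
def at(px,z):
    d=T[:3,:3]@np.linalg.inv(K)@[px[0],px[1],1]; return 1e3*(T[:3,3]+d*(z-T[2,3])/d[2])
P=at((364.5,127.5),.0385);H=at((276,143.5),.0655);k=at((279,240),.0315)
print(P,H,k, "hinge->post",P-H,np.hypot(*(P-H)[:2]),"q",np.arctan2((P-H)[1],(P-H)[0]))
for q in np.linspace(1.36,0,12): print(round(q,2),np.round([4.5*np.cos(q),4.5*np.sin(q)],2))
print(sensors.observe()["qpos"])
```

```text
[59.1226 45.7231 38.5   ] [48.2028  1.1735 65.5   ] [ 1.2198  2.7163 31.5   ] hinge->post [ 10.9199  44.5496 -27.    ] 45.86837963373191 q 1.3304182218561331
1.36 [0.94 4.4 ]
1.24 [1.48 4.25]
1.11 [1.99 4.04]
0.99 [2.47 3.76]
0.87 [2.92 3.43]
0.74 [3.32 3.04]
0.62 [3.67 2.61]
0.49 [3.96 2.14]
0.37 [4.19 1.63]
0.25 [4.36 1.1 ]
0.12 [4.47 0.55]
0.0 [4.5 0. ]
[-0.0423 -0.3339  2.1308 -0.084   0.9155  0.1985]
```

```bash
python3 -m crank '[{"ax":0,"ay":0,"az":0,"x":1.5,"y":1.1,"z":0,"grip":4},{"ax":0,"ay":0,"az":0,"x":1.5,"y":1.1,"z":0,"grip":4},{"ax":0,"ay":0,"az":0,"x":1.5,"y":1.2,"z":0,"grip":4},{"ax":0,"ay":0,"az":0,"x":1.4,"y":1.1,"z":0,"grip":4},{"ax":0,"ay":0,"az":0,"x":0,"y":0,"z":1.5,"grip":4},{"ax":0,"ay":0,"az":0,"x":0,"y":0,"z":0.5,"grip":4},{"ax":0,"ay":0,"az":0,"x":0,"y":0,"z":0,"grip":4},{"ax":0,"ay":0,"az":0,"x":0,"y":0,"z":0,"grip":4}]' 20 && python3 j.py
```

```text
time: 20.82
tool_pos: [0.6114, 0.0798, 0.1585]
orientation: [0.167, 0.757, 0.616, 0.137]
contact_force: [0.1, 0.2, -0.5]
grip_width: 0.0401
grip_force: 0.0
shift cm [-5.8559 -4.4841  5.3235] turn [-0.0005 -0.0017  0.0002] shift cm in target axes [-5.8477 -4.4854  5.3314]
force in tool [ 0.2026 -0.1775  0.522 ] moment [0.1833 0.0373 0.008 ]
```

```bash
python3 -m crank '[{"ax":0,"ay":0,"az":0,"x":0,"y":0,"z":1.3,"grip":4},{"ax":0,"ay":0,"az":0,"x":0,"y":0,"z":1.5,"grip":4},{"ax":0,"ay":0,"az":0,"x":0,"y":0,"z":1,"grip":4},{"ax":0,"ay":0,"az":0,"x":0,"y":0,"z":0.3,"grip":4},{"ax":0,"ay":0,"az":0,"x":0,"y":0,"z":0,"grip":2},{"ax":0,"ay":0,"az":0,"x":0,"y":0,"z":0,"grip":0.4},{"ax":0,"ay":0,"az":0,"x":0,"y":0,"z":0,"grip":0.4},{"ax":0,"ay":0,"az":0,"x":0,"y":0,"z":0,"grip":0.4}]' 20 && python3 j.py
```

```text
time: 21.82
tool_pos: [0.627, 0.0767, 0.1207]
orientation: [0.166, 0.757, 0.617, 0.135]
contact_force: [-6.6, -0.3, 2.0]
grip_width: 0.0087
grip_force: 20.1
shift cm [-5.862  -4.3246  1.2493] turn [-0.0043 -0.0009  0.0009] shift cm in target axes [-5.8649 -4.3246  1.2358]
force in tool [-1.6668 -4.9494 -4.4953] moment [ 1.0005 -0.2341  0.0163]
```

```bash
python3 -m crank '[{"ax":0,"ay":0,"az":0,"x":0.77,"y":-0.26,"z":0,"grip":0.4},{"ax":0,"ay":0,"az":0,"x":0.7,"y":-0.4,"z":0,"grip":0.4},{"ax":0,"ay":0,"az":0,"x":0.63,"y":-0.51,"z":0,"grip":0.4},{"ax":0,"ay":0,"az":0,"x":0.52,"y":-0.62,"z":0,"grip":0.4},{"ax":0,"ay":0,"az":0,"x":0.4,"y":-0.7,"z":0,"grip":0.4},{"ax":0,"ay":0,"az":0,"x":0,"y":0,"z":0,"grip":0.4}]' && python3 j.py
```

```text
time: 22.58
tool_pos: [0.6139, 0.1129, 0.112]
orientation: [0.167, 0.757, 0.616, 0.14]
contact_force: [6.1, 2.7, -4.1]
grip_width: 0.009
grip_force: 19.6
shift cm [-9.1508 -2.1334  1.237 ] turn [ 0.0037 -0.0065  0.0002] shift cm in target axes [-9.1429 -2.1269  1.3047]
force in tool [3.871  3.1455 6.0895] moment [-0.3582  0.7904 -0.0536]
```

```bash
python3 -m crank '[{"ax":0,"ay":0,"az":0,"x":0.1,"y":-0.77,"z":0,"grip":0.4},{"ax":0,"ay":0,"az":0,"x":0.05,"y":-0.7,"z":0,"grip":0.4},{"ax":0,"ay":0,"az":0,"x":0,"y":-0.5,"z":0,"grip":0.4},{"ax":0,"ay":0,"az":0,"x":0,"y":-0.2,"z":0,"grip":0.4},{"ax":0,"ay":0,"az":0,"x":0,"y":0,"z":0,"grip":0.4}]' && python3 j.py
```

```text
time: 23.2
tool_pos: [0.5951, 0.1203, 0.1032]
orientation: [0.166, 0.757, 0.616, 0.142]
contact_force: [5.6, 11.3, -2.5]
grip_width: 0.0087
grip_force: 20.1
shift cm [-9.4957  0.0579  1.2505] turn [ 0.0037 -0.0105 -0.0013] shift cm in target axes [-9.4821  0.0502  1.3501]
force in tool [12.1733  1.7911  3.7938] moment [0.0431 1.9198 0.0282]
```

```bash
python3 -m crank '[{"ax":0,"ay":0,"az":0,"x":-0.25,"y":-0.2,"z":0,"grip":0.4},{"ax":0,"ay":0,"az":0,"x":0,"y":-0.2,"z":0,"grip":0.4},{"ax":0,"ay":0,"az":0,"x":0,"y":0,"z":0,"grip":0.4}]' && python3 j.py
```

```text
time: 23.58
tool_pos: [0.5938, 0.1196, 0.1035]
orientation: [0.167, 0.756, 0.616, 0.146]
contact_force: [16.0, 14.7, -7.6]
grip_width: 0.0091
grip_force: 19.4
shift cm [-9.4018  0.1421  1.2886] turn [ 0.0108 -0.0145 -0.002 ] shift cm in target axes [-9.3825  0.1378  1.423 ]
force in tool [17.4807  8.1195 12.6363] moment [-1.0622  2.8108  0.0081]
```

```bash
python3 -m crank '[{"ax":0,"ay":0,"az":0,"x":0,"y":0,"z":0,"grip":2},{"ax":0,"ay":0,"az":0,"x":0,"y":0.2,"z":0,"grip":3.5},{"ax":0,"ay":0,"az":0,"x":0,"y":0,"z":0,"grip":4},{"ax":0,"ay":0,"az":0,"x":0,"y":0,"z":0,"grip":4}]' 20 && python3 j.py; python3 -m crank '[{"ax":0,"ay":0,"az":0,"x":0,"y":0,"z":-1,"grip":4},{"ax":0,"ay":0,"az":0,"x":0,"y":0,"z":-2,"grip":4},{"ax":0,"ay":0,"az":0,"x":0,"y":0,"z":-3,"grip":4},{"ax":0,"ay":0,"az":0,"x":0,"y":0,"z":-3,"grip":4},{"ax":0,"ay":0,"az":0,"x":-2,"y":0,"z":-2,"grip":4},{"ax":0,"ay":0,"az":0,"x":-3,"y":0,"z":0,"grip":4},{"ax":0,"ay":0,"az":0,"x":-3,"y":0,"z":0,"grip":4},{"ax":0,"ay":0,"az":0,"x":0,"y":0,"z":0,"grip":4},{"ax":0,"ay":0,"az":0,"x":0,"y":0,"z":0,"grip":4}]'
python3 - <<'E'
from h import *
p,r=tool(); C,im=snap("wrist","w9.png")
L={t:nets.place_of(t,"wrist")[:1] for t in ["latch_post","latch_hinge","core_seat","core_flat","core_knob"]}; print(L)
M=R.from_euler("ZY",[-.2052,-np.radians(25)]).as_matrix()
S=np.array([.5878,.0255,.0799])+M@[-.0007,-.0005,.0024]  # socket, depth-corrected
o,d=ray(C,L["latch_post"][0]["pixel"]); o=M.T@(o-S); d=M.T@d
P=1e3*(o+d*(.045-o[2])/d[2]); print("post in socket frame mm",P,"q",np.arctan2(P[0],P[1]-48))
for nm,z in (("core_seat",0),("core_flat",0),("core_knob",.052),("latch_hinge",.015)):
    if L[nm]:
        o,d=ray(C,L[nm][0]["pixel"]); o=M.T@(o-S); d=M.T@d; print(nm,1e3*(o+d*(z-o[2])/d[2]))
# same picture, post at q=0 and q=.12 predicted
for q in (0,.12): print(q,proj(C,S+M@[.045*np.sin(q),.048+.045*np.cos(q),.045]))
E
```

```text
time: 24.08
tool_pos: [0.5913, 0.1141, 0.101]
orientation: [0.167, 0.757, 0.616, 0.137]
contact_force: [-0.4, -0.4, 0.3]
grip_width: 0.0398
grip_force: 0.0
shift cm [-8.8003  0.361   1.2272] turn [-0.0004 -0.002   0.0002] shift cm in target axes [-8.7978  0.3625  1.2446]
force in tool [-0.4564 -0.2047 -0.4213] moment [ 0.1561 -0.0866 -0.0172]
time: 25.2
tool_pos: [0.5298, 0.0454, 0.2011]
orientation: [0.167, 0.757, 0.616, 0.138]
contact_force: [0.1, 0.3, 0.3]
grip_width: 0.0397
grip_force: 0.0
{'latch_post': [{'pixel': [276.4, 82.2], 'confidence': 0.95}], 'latch_hinge': [{'pixel': [279.4, 144.8], 'confidence': 0.58}], 'core_seat': [{'pixel': [277.4, 201.7], 'confidence': 0.83}], 'core_flat': [{'pixel': [307.5, 201.1], 'confidence': 0.65}], 'core_knob': []}
post in socket frame mm [-1.7604 91.8156 45.    ] q -0.040155576283293824
core_seat [-0.8288  2.3739  0.    ]
core_flat [23.6467  2.8674  0.    ]
latch_hinge [ 0.5216 49.9527 15.    ]
0 [279.2413  80.1777]
0.12 [287.9305  80.7261]
```

```bash
python3 -c "
from cell import job_done
print(job_done())"
```

```text
the job is handed in; nothing more can be done
None
```

I handed the job in at about 25 s: by my measurements the keyed core is flush in the D socket with flats matched, the latch is at its stop, and the gripper is released and clear; the hand-in returned no verdict.

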